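Lock the push-and-turn fastener of a flow cell cover with a flat driver

TASK

The cover of the small flow cell module is held by two slotted push-and-turn fasteners, and one of them is still open: take the flat driver out of its stand, seat its blade in the slot of the open fastener, push gently against the spring and turn it clockwise until its slot lies along the cover like the other one's and it springs back up, locked. Then put the driver back upright in its stand, and leave the small things on the bench where they are.

Things in the scene. Friction and masses are not known exactly. Their poses are not given: they have to be found in the camera images.
- module: flow cell module fixed to the bench: grey block with a thick aluminium cover, 84 x 136 x 60 mm high; origin at the centre of its underside, y along its length, z up. On the cover's long centre line are two vertical 24 mm bores, at y = +42 and -42 mm, each with a slotted 25 mm steel fastener inside. The one at y = +42 is open; the one at y = -42 is locked, its slot along y.
- bore_mouth (a point): centre of the mouth of the open fastener's bore, in the cover's top face, 60 mm above the bench; axes as the module's. The fastener's head sits somewhere from 1 to 13 mm below this point: how deep is not measured. The head is sprung: it starts to sink at 4 N of push and bottoms hard after 5 mm, at 10 N. More than 30 N between driver and fastener (push and twist together) damages it.
- fastener (a joint): clockwise turn (from above) of the open fastener, rad. At q its slot points along (cos q, -sin q) in the module's x, y; it starts between 0 and 0.5. Unpushed it stops at about 0.6: from there to 1.35 it turns only pushed in 3 mm or more (about 8 N), and let go there it stays stuck down. Above 1.4 it springs up, locked (slot along y at 1.57); end stop 1.75. Turning takes 0.05 N m.
- driver: flat driver standing upright in its stand, 126 mm long, 0.12 kg; origin at the middle of the blade's end (bottom), z up along the driver, x along the blade's width. Blade 16 mm wide (x), 2.5 mm thick (y), 12 mm long; 9 mm shank up to z = 50 mm; collar 34 mm across, z = 50 to 56 mm; wooden square handle 26 x 26 mm, z = 56 to 126 mm, sides along x and y.
- blade_tip (a point): middle of the end of the driver's blade (the driver's origin); axes as the driver's.
- stand: driver stand fixed to the bench: grey block 50 x 50 x 58 mm high on a foot 84 x 84 x 7 mm; origin at the centre of its underside, z up. A pocket 22 mm (x) by 12 mm (y) goes down through it; the driver hangs in it by its collar, blade along x (either way round), its origin 8 mm above the bench.
- vial_6: bystander: small amber vial with blue cap, 12 mm across, 32 mm high, loose.
- septa_pot: bystander: white pot with orange lid, 40 mm across, 42 mm high, loose.
- usb_stick: bystander: blue memory stick, 18 x 54 x 8 mm, loose.
- screwdriver: bystander: yellow cross screwdriver lying on the bench, 166 mm, loose; not for this job.
- filter_tin: bystander: round tin with green lid, 58 mm across, 24 mm high, loose.
- fastener_b: the locked fastener, alike in shape: origin at the middle of its head's top face, x and y as the module's, slot along y. In both heads the slot is 3.6 mm wide and 4.5 mm deep and runs right across, open at its ends.

How it is judged:
By the outcome, as a careful person would: the job done as asked, in the order asked, and still so for the second after the job is handed in, with the robot touching nothing.
It also fails if it takes over 72 s, if anything falls off the work surface, if the arm or the gripper's body presses on something with over 40 N, if the wrist force passes 120 N, or if a joint passes its speed limit or range.

ROBOT

A 6-joint arm with a two-finger parallel gripper is mounted at the origin on a cart in front of the work surface, level with it; the furniture and walls round the work are solid. World frame = base frame: x ahead of the robot, y to its left, z up, the work surface at z = 0. Lengths are in mm, angles in rad, forces in N, time in s.
With the tool pointing down it reaches from about 300 to 775 mm from the base axis. Payload 14.6 kg.
Tool frame: the origin (TCP) lies midway between the tips of the shut fingers; the grasp point (between the pads) lies 19 mm behind it; z points along the fingers, y is the line along which they close (so a half turn about z gives the same grasp; the last joint's range is limited). The gripper opens to 94 mm and grips with 3 to 60 N. Pads are 16 mm wide; open, the fingers measure 119 mm over their backs; the gripper's body (75 mm by 177 mm) begins 78 mm behind the grasp point.
Start: joints at [1.258, 0.3, 1.521, -0, 1.321, -0.067], TCP at [133.831, 533.459, 205.446] pointing down, gripper open.
Joint ranges: [-3.03, 3.03], [-0.79, 2.21], [0.23, 2.52], [-1.04, 4.18], [0, 3.07], [-2.55, 2.55]. Speed limits (rad/s): [2.22, 2.22, 2.57, 3.14, 3.14, 3.14].

INTERFACE

Orientations are given as [roll, pitch, yaw] about the fixed x, y, z axes, in that order (R = Rz(yaw) Ry(pitch) Rx(roll)).
In Python, from cell import manip, camera gives the robot as it stands.
- The arm moves only by the tool move_arm, never from a script. Its arguments are lists of equal length, an entry for each row: "dp": the shift along the world's x, y, z in mm, a list of three; "rotation": the turn, a rotation vector about the world's x, y, z in rad, a list of three; "hand": the opening, from 0 (shut) to 1 (fully open). A call has 1 to 10 rows; each row shifts and turns the commanded pose from where the row before left it; what a row does not reach is not made up. A row lasts 1/8 s, in which the tool goes at most 62.5 mm and 10.7 degrees, less where a joint would pass 70% of its speed; a pose out of reach is approached as far as the arm can. A call with a gripper value outside its range is refused whole. The fingers move at their own pace and stop on an object; "newtons" is the grip in N (left out, the last holds). Time passes only in rows, so rows that do not move let the fingers close. It gives the time, the measured TCP pose, the force, the opening and the grip force at its end, in the units of the state.
- manip.read_state(): the state, without advancing time (a new reading comes with each control period).
- camera(name): name is "scene" or "top" or "wrist"; returns a dict with "image" (400x640x3 uint8, red, green, blue), "fx", "fy", "cx", "cy" (pixels), "k1" (the pictures are not rectified: a ray, as slopes to the right and down, at radius r is drawn at 1 + k1 r^2 times it, then the intrinsics apply), "R" (3x3) and "t" (3): a world point X has camera coordinates R X + t; the wrist camera has in their place "mount" (4x4, takes a point from camera to tool coordinates, whose origin is the TCP and whose axes are the flange's). Camera axes: x right, y down, z forward; pixel columns grow to the right and rows downward; lengths in mm; the calibration is good to about 2 mm. A picture is of the moment at which its call begins: read the wrist's pose just before it. There is no depth.
- manip.sign_off(): hands the job in; it is judged then, once.
The state is a dict: "clock": time; "joints": joint angles; "qd": joint speeds; "effort": joint torques, N m; "eef_pos": TCP position; "eef_rot": TCP orientation; "wrist_force": force on the tool from outside, world axes, zero at the start; "moment": the same for the moment, N m; "finger_gap": finger opening in mm; "finger_force": force on a finger pad.
Only numpy, scipy, OpenCV 4.12 (cv2) and the standard library are available. Lean on these libraries where they do the work, as an engineer would, in place of code of your own. Each camera call takes 0.05 s, during which the arm holds its last target. There are 200 camera calls.

## Working session

There is one attempt and no reset: what is moved stays moved. The work goes in short steps, Python scripts to look and compute and a tool call to move; the robot and the scene stay as the last step left them, time stands still between calls to the robot, and variables do not carry over. Pictures are saved under pics/ and viewed, at most 10 in all, crops included, and the job is handed in when it is done.

Besides the shell and the picture viewer there is one more tool, called after "Request:" by a JSON object that holds its "method" and its "body". move_arm: Moves the arm, as the interface text tells. Its arguments: {"type":"object","properties":{"dp":{"type":"array","items":{"type":"array","items":{"type":"number"}}},"rotation":{"type":"array","items":{"type":"array","items":{"type":"number"}}},"hand":{"type":"array","items":{"type":"number"}},"newtons":{"type":"number"}},"required":["dp","rotation","hand"]}

```bash
mkdir -p pics; ls
cat > h.py <<'E'
import numpy as np, cv2
from scipy.spatial.transform import Rotation as Ro
from cell import manip, camera
def cam(name):
    s=manip.read_state(); c=camera(name)
    if 'mount' in c:
        T=np.eye(4); T[:3,:3]=Ro.from_euler('xyz',s['eef_rot']).as_matrix(); T[:3,3]=s['eef_pos']
        M=T@np.array(c['mount']); c['R']=M[:3,:3].T; c['t']=-M[:3,:3].T@M[:3,3]
    c['R']=np.array(c['R']);c['t']=np.array(c['t'])
    return c
def save(c,fn): cv2.imwrite('pics/'+fn,c['image'][:,:,::-1])
def ray(c,u,v):
    K=np.array([[c['fx'],0,c['cx']],[0,c['fy'],c['cy']],[0,0,1.]])
    p=cv2.undistortPoints(np.array([[[u,v]]],float),K,np.array([c['k1'],0,0,0,0.]))[0,0]
    d=c['R'].T@np.array([p[0],p[1],1]); o=-c['R'].T@c['t']; return o,d
def onz(c,u,v,z):
    o,d=ray(c,u,v); return o+d*(z-o[2])/d[2]
def proj(c,X):
    x=c['R']@np.array(X,float)+c['t']; p=x[:2]/x[2]; p=p*(1+c['k1']*(p@p)); return np.array([c['fx']*p[0]+c['cx'],c['fy']*p[1]+c['cy']])
E
python3 - <<'E'
from h import *
print(manip.read_state())
for n in ['scene','top','wrist']:
    c=cam(n); save(c,n+'0.png'); print(n,c['fx'],c['k1'],-c['R'].T@c['t'])
E
```

```text
pics
{'clock': 0.0, 'joints': array([ 1.25841320e+00,  3.00464069e-01,  1.52157532e+00, -1.17310697e-05,
        1.32068571e+00, -6.65913269e-02]), 'qd': array([-0.00101939,  0.001002  ,  0.00068408, -0.00038592, -0.00016733,
       -0.00118343]), 'effort': array([ 1.30381170e-03, -5.31818819e+01, -3.52733302e+01,  7.08777085e-02,
        2.43867037e-02, -8.29092664e-05]), 'eef_pos': array([133.75047756, 533.22433891, 204.89262081]), 'eef_rot': array([-3.14046196e+00, -6.40179866e-05,  2.89580373e+00]), 'wrist_force': array([-0.62032536,  0.09525306, -0.18702253]), 'moment': array([0.00400536, 0.02832888, 0.00906716]), 'finger_force': 0.0, 'finger_gap': 93.88651336821962}
scene 427.744409810977 0.0098148978238334 [-139.29513313 -554.96933231  907.25095231]
top 515.1780106542005 -0.09890439716530391 [ 197.10348973 -151.33882754 1494.42595051]
wrist 283.97189072407406 -0.029359881471833826 [ 60.86421461 550.34457816 383.38665539]
```

View pics/scene0.png

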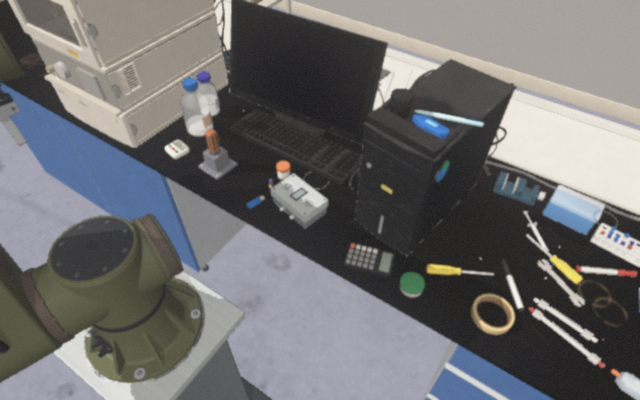

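View pics/top0.png

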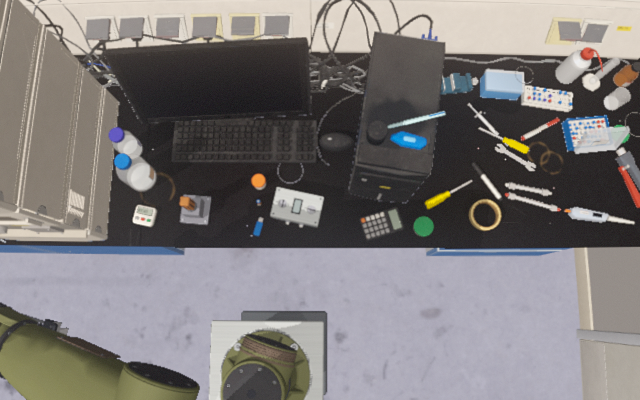

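Scene view: driver in its stand near (212,150), module near (300,200). Top view: stand (195,208), driver handle (187,202), module (297,207), with fasteners near (282,206) and (310,207); tower is to the right of the module.

Run:
```python
from h import *
c=cam('top'); s=cam('scene')
for n,u,v,z in [('stand',195,208,58),('handle top',187,201,134),('module',297,207,60),('mod L end',273,206,60),('mod R end',323,208,60),('towerL',349,195,0),('towerTL',349,195,400),('towerTop',375,165,400),('monitorbase',290,180,0),('vial',258,202,30),('pot',259,181,42),('usb',258,227,8)]:
    print(n,onz(c,u,v,z).round(0))
print('tower top in scene at z 300..450')
for z in (300,400,450): print(onz(s,372,122,z).round(),onz(c,352,192,z).round(), onz(c,375,35,z).round())
```

```text
stand [464. 206.  58.]
handle top [469. 210. 134.]
module [468. -85.  60.]
mod L end [470. -17.  60.]
mod R end [ 465. -159.   60.]
towerL [ 516. -236.    0.]
towerTL [ 430. -214.  400.]
towerTop [ 498. -272.  400.]
monitorbase [561. -61.   0.]
vial [488.  30.  30.]
pot [547.  27.  42.]
usb [418.  30.   8.]
tower top in scene at z 300..450
[ 568. -227.  300.] [ 459. -226.  300.] [ 872. -291.  300.]
[ 452. -281.  400.] [ 437. -220.  400.] [ 816. -279.  400.]
[ 393. -308.  450.] [ 426. -217.  450.] [ 787. -273.  450.]
```

View pics/wrist0.png

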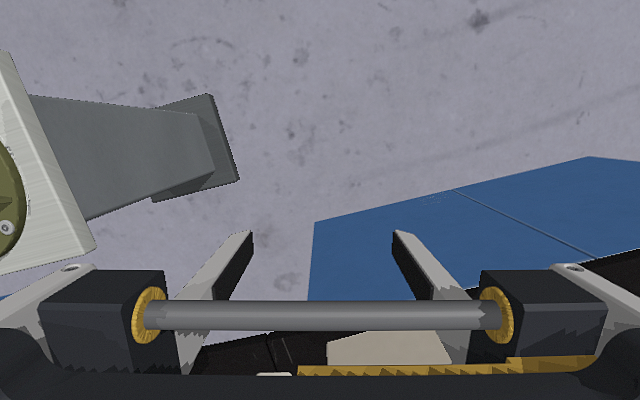

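Run:
```python
from h import *
c=camera('wrist'); M=np.array(c['mount']); print(M.round(3),c['cx'],c['cy'])
```

```text
[[ 1.00000e-03 -9.67000e-01 -2.56000e-01  7.48650e+01]
 [ 1.00000e+00  1.00000e-03 -0.00000e+00 -1.33500e+00]
 [ 1.00000e-03 -2.56000e-01  9.67000e-01 -1.78446e+02]
 [ 0.00000e+00  0.00000e+00  0.00000e+00  1.00000e+00]] 322.16272575988074 204.35427325690114
```

Request:
{"method": "move_arm", "body": {"dp": [[20,-20,30],[35,-35,30],[40,-40,20],[40,-40,10],[40,-40,5],[40,-40,0],[40,-40,0],[35,-38,0],[30,-35,0],[0,0,0]], "rotation": [[0,0,0.0245],[0,0,0.0245],[0,0,0.0245],[0,0,0.0245],[0,0,0.0245],[0,0,0.0245],[0,0,0.0245],[0,0,0.0245],[0,0,0.0245],[0,0,0.0245]], "hand": [1,1,1,1,1,1,1,1,1,1]}}

```text
clock: 1.55
eef_pos: [455.1, 203.5, 300.0]
eef_rot: [-3.141, -0.001, 3.138]
wrist_force: [-0.7, 0.3, 0.4]
finger_gap: 93.9
finger_force: 0.0
```

Run:
```python
from h import *
s=manip.read_state();print(s['eef_pos'],s['eef_rot'],s['joints'])
c=cam('wrist'); save(c,'w1.png'); print(proj(c,[464,206,58]),proj(c,[469,210,134]))
```

```text
[455.09742549 203.46965578 300.04165296] [-3.14113525e+00 -5.31292142e-04  3.13816169e+00] [ 3.47081437e-01  1.26879579e-01  1.51214548e+00 -2.47719801e-04
  1.50322364e+00 -1.22026724e+00]
[324.8420481  186.89990688] [328.50955147 202.70948145]
```

View pics/w1.png

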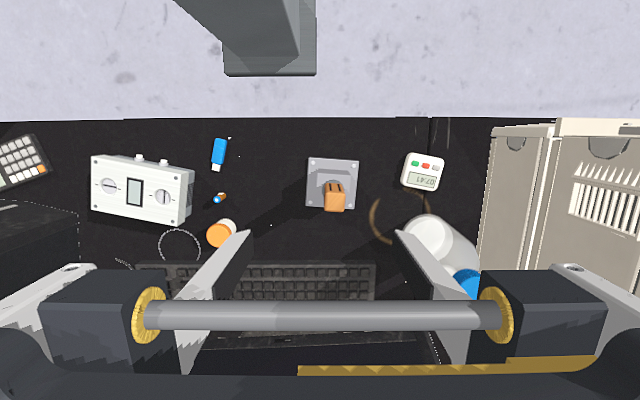

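The wrist view shows the stand at (332,183) with the handle top at about (334,200). The module is centred at about (140,188), with fasteners at (110,185) and (162,197). I'll move closer to the module for its slots and measure the driver numerically from this image.

Run:
```python
from h import *
im=cv2.imread('pics/w1.png')
a=cv2.resize(im[145:235,80:205],None,fx=4,fy=4,interpolation=cv2.INTER_CUBIC)
b=cv2.resize(im[145:235,295:370],None,fx=4,fy=4,interpolation=cv2.INTER_CUBIC)
cv2.imwrite('pics/m1.png',np.hstack([a,b]))
```

```text
(no output)
```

View pics/m1.png

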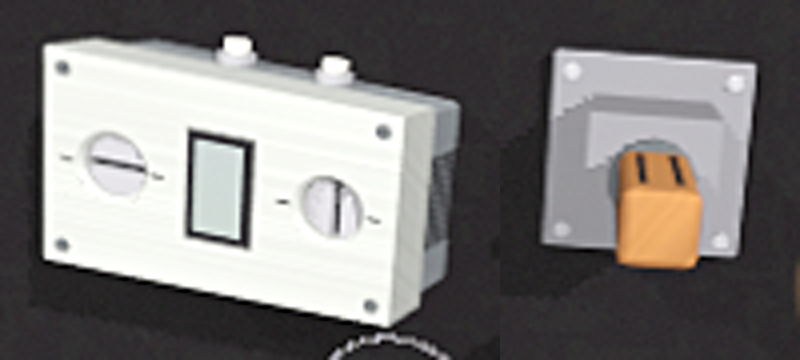

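Montage: the locked fastener is at left (115,163), its slot horizontal. The open one is at right (331,207), its slot nearly vertical, so module +y points to world +y. The stand foot's corners are (555,50), (757,65), (738,257), (543,243), and the handle top is centred at about (658,230).

Run:
```python
from h import *
c=cam('wrist')
f=lambda u,v:(80+u/4-.375,145+v/4-.375)
g=lambda u,v:(295+(u-500)/4-.375,145+v/4-.375)
A=onz(c,*f(115,163),60);B=onz(c,*f(331,207),60); d=B-A
print('locked',A,'open',B,np.hypot(*d[:2]),'yaw',np.arctan2(-d[0],d[1]))
p=np.array([onz(c,*g(*q),7) for q in [(555,50),(757,65),(738,257),(543,243)]]);print(p.round(1),p.mean(0))
for a,b in((0,1),(3,2)): e=p[b]-p[a];print(np.arctan2(-e[0],e[1]))
print('handle',onz(c,*g(658,230),134))
```

```text
locked [ 459.94408114 -122.92159515   60.        ] open [477.26045053 -41.06612405  60.        ] 83.66704726551049 yaw -0.20847444398193266
[[423.4 180.5   7. ]
 [429.5 263.9   7. ]
 [511.9 258.4   7. ]
 [505.7 174.3   7. ]] [467.61245189 219.26256979   7.        ]
-0.07321704866323814
-0.07409835052367676
handle [467.38351171 218.31288325 134.        ]
```

Request:
{"method": "move_arm", "body": {"dp": [[4,-40,0],[4,-50,0],[4,-50,-20],[4,-50,-40],[4,-40,-45],[2,-14,-45],[0,0,-20],[0,0,0]], "rotation": [[0,0,0],[0,0,0],[0,0,0],[0,0,0],[0,0,0],[0,0,0],[0,0,0],[0,0,0]], "hand": [1,1,1,1,1,1,1,1]}}

```text
clock: 2.65
eef_pos: [475.1, -36.3, 130.6]
eef_rot: [3.141, -0.002, 3.142]
wrist_force: [-0.3, 0.4, -0.2]
finger_gap: 93.6
finger_force: 0.0
```

Run:
```python
from h import *
s=manip.read_state();print(s['eef_pos'],s['eef_rot'],s['clock'])
c=cam('wrist'); save(c,'w2.png'); np.save('w2.npy',{k:c[k] for k in c},allow_pickle=True)
print(proj(c,[477,-41,60]))
u,v=proj(c,[477,-41,60]).astype(int)
cv2.imwrite('pics/w2c.png',cv2.resize(c['image'][max(0,v-60):v+60,u-130:u+50,::-1],None,fx=4,fy=4,interpolation=cv2.INTER_CUBIC)); print(u-130,v-60)
```

```text
[475.05583507 -36.26969242 130.64609002] [ 3.14114041e+00 -2.27911422e-03  3.14153337e+00] 2.65
[318.3074885  216.22683334]
188 156
```

View pics/w2c.png

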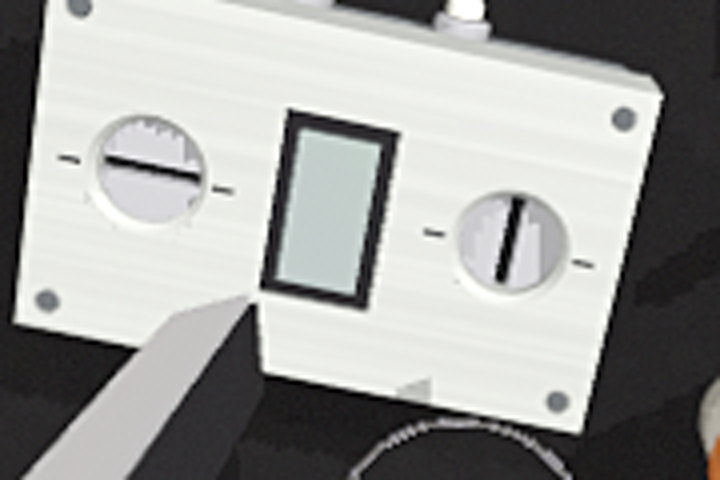

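The crop shows the open slot running (517,198)–(500,283), the bore centred at about (513,244), and ticks at (434,233) and (582,264). The locked slot runs (105,160)–(200,178). I'll write a sub-pixel dark-mark measurement and then repeat it from the opposite yaw to cancel the mount error.

```bash
cat > mod.py <<'E'
from h import *
def marks(c,guess,half=75):
    g=cv2.cvtColor(np.ascontiguousarray(c['image']),cv2.COLOR_RGB2GRAY)
    u,v=proj(c,guess).astype(int); u0,v0=u-half,max(0,v-40); k=6
    big=cv2.resize(g[v0:v+40,u0:u+half],None,fx=k,fy=k,interpolation=cv2.INTER_CUBIC)
    m=(big<130).astype(np.uint8); n,l,st,ce=cv2.connectedComponentsWithStats(m)
    out=[]
    for i in range(1,n):
        if st[i,4]<30*k or st[i,4]>k*k*250: continue
        ys,xs=np.nonzero(l==i); (cx,cy),(w,h),a=cv2.minAreaRect(np.stack([xs,ys],1).astype(np.float32))
        vx,vy,x0,y0=cv2.fitLine(np.stack([xs,ys],1).astype(np.float32),cv2.DIST_L2,0,.01,.01).ravel()
        L=max(w,h)/2; P=[((cx+s*vx*L+.5)/k-.5+u0,(cy+s*vy*L+.5)/k-.5+v0) for s in(-1,1)]
        out.append((((cx+.5)/k-.5+u0,(cy+.5)/k-.5+v0),max(w,h)/k,min(w,h)/k,P))
    return out
E
python3 - <<'E'
from mod import *
c=np.load('w2.npy',allow_pickle=True).item()
for p,L,w,P in marks(c,[477,-41,60]):
    X=[onz(c,*q,60) for q in P]; d=X[1]-X[0]
    print(np.round(p,2),round(L,1),round(w,1),onz(c,*p,60)[:2].round(2),'ang',np.arctan2(d[1],d[0]).round(3))
E
```

```text
[343.46 185.29] 4.7 4.6 [448.14 -18.49] ang 2.782
[314.75 215.25] 22.6 4.1 [476.07 -44.26] ang 2.922
[326.75 254.67] 4.0 1.5 [515.29 -33.06] ang 1.533
```

```bash
sed -i 's/m=(big<130).*; n,l/bh=cv2.morphologyEx(big,cv2.MORPH_BLACKHAT,np.ones((7*k,7*k),np.uint8)); m=(bh>45).astype(np.uint8); n,l/; s/30\*k/k*k*2/' mod.py
cat >> mod.py <<'E'
def report(c,guess):
    for p,L,w,P in marks(c,guess):
        X=[onz(c,*q,60) for q in P]; d=X[1]-X[0]
        print(np.round(p,2),round(L,1),round(w,1),onz(c,*p,60)[:2].round(2),'ang',np.arctan2(d[1],d[0]).round(3))
E
python3 - <<'E'
from mod import *
c=np.load('w2.npy',allow_pickle=True).item()
report(c,[477,-41,60]); print(onz(c,315.9,216.6,60))
report(c,[458,-122,60])
E
```

```text
[343.93 176.08] 7.8 1.3 [439.86 -18.23] ang 1.417
[351.92 177.08] 3.3 3.0 [440.74 -11.14] ang 0.799
[343.54 185.29] 6.4 6.2 [448.14 -18.41] ang 1.673
[244.25 203.33] 3.3 2.2 [ 464.83 -108.28] ang 1.318
[318.78 214.56] 23.7 18.6 [475.4  -40.56] ang 2.797
[385.83 213.42] 6.3 3.8 [474.27  20.89] ang -3.102
[296.15 213.72] 5.6 2.2 [474.62 -61.28] ang 1.386
[390.92 218.5 ] 10.5 3.0 [479.15  25.87] ang -3.079
[333.29 221.51] 5.9 2.1 [482.08 -27.2 ] ang 1.313
[321.82 225.4 ] 10.9 3.0 [485.87 -37.77] ang 2.271
[248.75 235.18] 8.0 6.8 [ 495.63 -106.19] ang 2.572
[391. 252.] 6.8 2.8 [512.56  28.08] ang 0.22
[256.17 250.33] 4.2 0.5 [ 510.96 -100.15] ang 1.534
[278.67 253.83] 19.8 3.2 [514.5  -78.87] ang 1.494
[335.31 253.87] 3.3 1.9 [514.46 -24.92] ang 2.853
[326.92 254.33] 5.7 2.2 [514.94 -32.91] ang 1.537
[477.36010613 -43.21102163  60.        ]
[207.33 157.83] 6.5 4.5 [ 423.73 -137.97] ang 1.427
[249.79 156.02] 11.0 2.0 [ 422.25 -100.54] ang 1.427
[276.58 157.  ] 12.7 2.8 [423.13 -77.19] ang 1.543
[298.17 157.  ] 2.8 2.5 [423.14 -58.39] ang 2.885
[294.29 161.39] 5.1 2.5 [426.95 -61.85] ang 1.236
[226.57 192.29] 27.2 15.3 [ 454.57 -123.58] ang 1.336
[213.91 190.12] 2.0 1.8 [ 452.57 -134.88] ang 2.906
[204.87 195.2 ] 6.0 2.2 [ 457.26 -143.58] ang 1.355
[243.2  203.11] 5.7 2.1 [ 464.62 -109.22] ang 1.367
[235.39 205.87] 2.3 1.1 [ 467.23 -116.55] ang 2.409
[296.15 213.72] 5.6 2.2 [474.62 -61.28] ang 1.386
[199.33 230.8 ] 6.1 5.7 [ 491.43 -152.43] ang 1.119
[249.67 233.33] 4.8 4.2 [ 493.79 -105.21] ang 2.243
[232.68 234.63] 5.4 1.3 [ 495.13 -121.28] ang 1.834
```

Request:
{"method": "move_arm", "body": {"dp": [[3,-8,0],[0,0,0],[0,0,0],[0,0,0],[0,0,0],[0,0,0],[0,0,0],[0,0,0],[0,0,0],[0,0,0]], "rotation": [[0,0,-0.18],[0,0,-0.18],[0,0,-0.18],[0,0,-0.18],[0,0,-0.18],[0,0,-0.18],[0,0,-0.18],[0,0,-0.18],[0,0,-0.18],[0,0,-0.18]], "hand": [1,1,1,1,1,1,1,1,1,1]}}

```text
clock: 3.95
eef_pos: [479.4, -44.6, 133.2]
eef_rot: [3.139, -0.0, 1.336]
wrist_force: [-0.3, 0.1, 0.2]
finger_gap: 93.9
finger_force: 0.0
```

Request:
{"method": "move_arm", "body": {"dp": [[0,0,0],[0,0,0],[0,0,0],[0,0,0],[0,0,0],[0,0,0],[0,0,0],[0,0,0],[0,0,0],[0,0,0]], "rotation": [[0,0,-0.1675],[0,0,-0.1675],[0,0,-0.1675],[0,0,-0.1675],[0,0,-0.1675],[0,0,-0.1675],[0,0,-0.1675],[0,0,-0.1675],[0,0,0],[0,0,0]], "hand": [1,1,1,1,1,1,1,1,1,1]}}

```text
clock: 5.2
eef_pos: [479.0, -44.9, 132.2]
eef_rot: [3.141, -0.001, 0.005]
wrist_force: [0.6, -1.0, 0.2]
finger_gap: 94.4
finger_force: 0.0
```

Run:
```python
from mod import *
s=manip.read_state();print(s['eef_pos'],s['eef_rot'],s['clock'])
c=cam('wrist'); save(c,'w3.png'); np.save('w3.npy',c,allow_pickle=True)
report(c,[478,-44,60])
```

```text
[479.02814593 -44.93146432 132.23605764] [ 3.14139229e+00 -1.18170384e-03  5.06321310e-03] 5.2
[298.23 172.56] 2.1 1.2 [515.09 -24.84] ang -0.244
[307.75 173.  ] 6.7 2.8 [514.74 -33.28] ang -1.599
[355.92 173.  ] 14.3 2.8 [514.99 -76.04] ang -1.659
[373.42 172.92] 15.7 2.7 [515.17 -91.6 ] ang -1.645
[244.01 188.55] 2.6 1.5 [500.39  24.29] ang -0.71
[245.   195.17] 7.5 2.8 [494.27  23.78] ang -0.071
[252.42 195.25] 6.7 3.3 [494.23  17.03] ang -1.297
[322.78 213.36] 24.7 18.4 [477.49 -46.86] ang -0.143
[311.57 203.95] 3.2 1.9 [486.38 -36.57] ang -0.573
[301.52 208.43] 5.4 2.1 [482.09 -27.35] ang -1.803
[338.58 216.42] 5.1 2.2 [474.63 -61.47] ang -1.796
[389.46 226.92] 5.2 2.0 [ 464.62 -109.22] ang -1.784
[256.86 233.93] 21.9 10.5 [456.98  14.96] ang -1.705
[392.25 241.17] 20.5 2.3 [ 450.39 -112.84] ang 0.038
[292.83 242.92] 5.8 5.8 [448.16 -18.69] ang -1.536
[291.17 249.83] 14.8 3.2 [441.07 -16.95] ang -1.665
```

Run:
```python
from mod import *
L=[]
for f in('w2.npy','w3.npy'):
    c=np.load(f,allow_pickle=True).item()
    g=cv2.cvtColor(np.ascontiguousarray(c['image']),cv2.COLOR_RGB2GRAY)
    u,v=proj(c,[478.35,-44.3,60]).astype(int);k=6
    big=cv2.resize(g[v-16:v+17,u-16:u+17],None,fx=k,fy=k,interpolation=cv2.INTER_CUBIC)
    m=(big<110).astype(np.uint8); m=m*cv2.circle(np.zeros_like(m),(99,99),78,1,-1)
    n,l,st,ce=cv2.connectedComponentsWithStats(m); i=1+np.argmax(st[1:,4]); ys,xs=np.nonzero(l==i)
    r=cv2.minAreaRect(np.stack([xs,ys],1).astype(np.float32)); q=(ce[i]+.5)/k-.5+[u-16,v-16]
    b=(cv2.boxPoints(r)+.5)/k-.5+[u-16,v-16]
    e=[(b[0]+b[1])/2,(b[1]+b[2])/2,(b[2]+b[3])/2,(b[3]+b[0])/2]
    pr=(e[0],e[2]) if np.linalg.norm(e[0]-e[2])>np.linalg.norm(e[1]-e[3]) else (e[1],e[3])
    X=[onz(c,*p,53) for p in pr]; d=X[1]-X[0]
    print(r[1][0]/k,r[1][1]/k,'c60',onz(c,*q,60)[:2],'c53',onz(c,*q,53)[:2],'ang',np.arctan(d[1]/d[0]),'len',np.linalg.norm(d), [x[:2].round(1) for x in X])
c=np.load('w2.npy',allow_pickle=True).item()
```

```text
3.7035865783691406 22.128000895182293 c60 [475.91570467 -44.07346077] c53 [478.03916777 -44.2603901 ] ang -0.21097240131217204 len 21.78306121482173 [array([467.8, -41.9]), array([489.1, -46.5])]
3.476954142252604 22.32641347249349 c60 [480.20415546 -44.35061907] c53 [478.2129461  -44.31593919] ang -0.19630521342721693 len 21.869425484044815 [array([488.9, -46.4]), array([467.4, -42.1])]
```

Request:
{"method": "move_arm", "body": {"dp": [[0,0,40],[0,0,40],[0,13,28],[-2,30,0],[-2,40,0],[-2,40,0],[-2,40,0],[-2,40,0],[-2,40,0],[0,20,0]], "rotation": [[0,0,0.18],[0,0,0.18],[0,0,0.18],[0,0,0.18],[0,0,0.18],[0,0,0.18],[0,0,0.18],[0,0,0.18],[0,0,0.18],[0,0,0.18]], "hand": [1,1,1,1,1,1,1,1,1,1]}}

```text
clock: 6.5
eef_pos: [466.3, 219.6, 239.6]
eef_rot: [3.142, -0.0, 1.811]
wrist_force: [-0.3, -0.6, -0.7]
finger_gap: 94.1
finger_force: 0.0
```

Request:
{"method": "move_arm", "body": {"dp": [[0,0,0],[0,0,0],[0,0,0],[0,0,0],[0,0,0],[0,0,0],[0,0,0],[0,0,0],[0,0,0]], "rotation": [[0,0,0.18],[0,0,0.18],[0,0,0.18],[0,0,0.18],[0,0,0.18],[0,0,0.18],[0,0,0.18],[0,0,0],[0,0,0]], "hand": [1,1,1,1,1,1,1,1,1]}}

```text
clock: 7.62
eef_pos: [466.7, 217.8, 239.6]
eef_rot: [3.142, 0.0, 3.058]
wrist_force: [-0.3, -0.5, -0.5]
finger_gap: 93.9
finger_force: 0.0
```

Run:
```python
from h import *
s=manip.read_state();print(s['eef_pos'],s['eef_rot'],s['clock'])
c=cam('wrist'); save(c,'w4.png'); np.save('w4.npy',c,allow_pickle=True)
u,v=proj(c,[467,218,134]).astype(int); print(u,v)
cv2.imwrite('pics/w4c.png',cv2.resize(c['image'][v-75:v+45,u-75:u+75,::-1],None,fx=5,fy=5,interpolation=cv2.INTER_CUBIC))
hsv=cv2.cvtColor(np.ascontiguousarray(c['image']),cv2.COLOR_RGB2HSV)
for y in range(v-20,v+22,3): print(y,[tuple(hsv[y,x]) for x in (u-5,u,u+5)])
```

```text
[466.72477168 217.78753643 239.57848686] [3.14154334e+00 1.18434830e-04 3.05759771e+00] 7.625
323 204
184 [(np.uint8(106), np.uint8(193), np.uint8(33)), (np.uint8(14), np.uint8(152), np.uint8(188)), (np.uint8(107), np.uint8(193), np.uint8(33))]
187 [(np.uint8(170), np.uint8(17), np.uint8(45)), (np.uint8(14), np.uint8(148), np.uint8(189)), (np.uint8(104), np.uint8(149), np.uint8(36))]
190 [(np.uint8(30), np.uint8(11), np.uint8(45)), (np.uint8(14), np.uint8(150), np.uint8(191)), (np.uint8(106), np.uint8(152), np.uint8(37))]
193 [(np.uint8(14), np.uint8(155), np.uint8(192)), (np.uint8(14), np.uint8(149), np.uint8(188)), (np.uint8(14), np.uint8(151), np.uint8(197))]
196 [(np.uint8(15), np.uint8(143), np.uint8(233)), (np.uint8(15), np.uint8(142), np.uint8(235)), (np.uint8(15), np.uint8(141), np.uint8(237))]
199 [(np.uint8(15), np.uint8(142), np.uint8(230)), (np.uint8(15), np.uint8(146), np.uint8(229)), (np.uint8(15), np.uint8(144), np.uint8(232))]
202 [(np.uint8(16), np.uint8(143), np.uint8(230)), (np.uint8(15), np.uint8(142), np.uint8(234)), (np.uint8(15), np.uint8(144), np.uint8(234))]

[... 285 characters left out ...]

211 [(np.uint8(15), np.uint8(147), np.uint8(225)), (np.uint8(16), np.uint8(144), np.uint8(229)), (np.uint8(15), np.uint8(143), np.uint8(221))]
214 [(np.uint8(16), np.uint8(146), np.uint8(226)), (np.uint8(15), np.uint8(145), np.uint8(224)), (np.uint8(15), np.uint8(148), np.uint8(217))]
217 [(np.uint8(10), np.uint8(107), np.uint8(79)), (np.uint8(8), np.uint8(107), np.uint8(76)), (np.uint8(10), np.uint8(109), np.uint8(70))]
220 [(np.uint8(156), np.uint8(30), np.uint8(43)), (np.uint8(150), np.uint8(33), np.uint8(47)), (np.uint8(165), np.uint8(12), np.uint8(43))]
223 [(np.uint8(165), np.uint8(12), np.uint8(43)), (np.uint8(0), np.uint8(6), np.uint8(43)), (np.uint8(90), np.uint8(6), np.uint8(44))]
```

View pics/w4c.png

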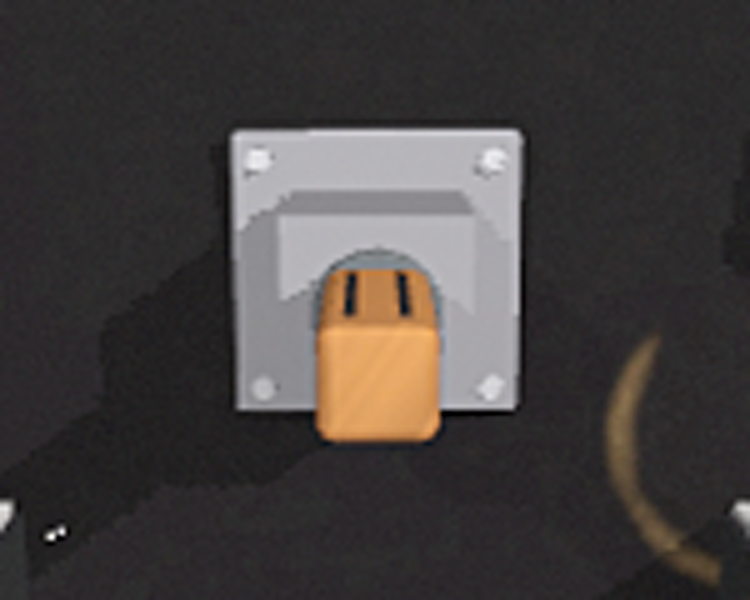

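The handle top spans x 317–441, y 325–440 in the crop and is aligned with the tool; the collar and stand foot are visible. Computing the centre and yaw.

Run:
```python
from h import *
c=np.load('w4.npy',allow_pickle=True).item()
hsv=cv2.cvtColor(np.ascontiguousarray(c['image']),cv2.COLOR_RGB2HSV)
big=cv2.resize(hsv[150:240,280:370],None,fx=6,fy=6,interpolation=cv2.INTER_CUBIC)
def rect(m,z):
    n,l,st,ce=cv2.connectedComponentsWithStats(m.astype(np.uint8)); i=1+np.argmax(st[1:,4])
    ys,xs=np.nonzero(l==i); r=cv2.minAreaRect(np.stack([xs,ys],1).astype(np.float32))
    X=np.array([onz(c,*((p+.5)/6-.5+[280,150]),z) for p in cv2.boxPoints(r)])[:,:2]
    s=np.linalg.norm(np.diff(X[[0,1,2,3,0]],axis=0),axis=1); e=X[1]-X[0]
    print(X.mean(0).round(2),s.round(1),'yaw mod 90',((np.arctan2(e[1],e[0])+np.pi/4)%(np.pi/2)-np.pi/4).round(4))
rect((big[...,0]>8)&(big[...,0]<22)&(big[...,1]>100)&(big[...,2]>207),134)
rect((big[...,1]<60)&(big[...,2]>85)|((big[...,0]>8)&(big[...,0]<22)&(big[...,1]>100)&(big[...,2]>100)&(np.arange(540)[:,None]<320)),7)
```

```text
[467.41 217.82] [23.  24.2 23.5 24.2] yaw mod 90 -0.0564
[468.17 217.51] [84.  84.1 88.4 84.1] yaw mod 90 -0.079
```

Request:
{"method": "move_arm", "body": {"dp": [[0.7,0,-40],[0,0,-45],[0,0,-45],[0,0,-26],[0,0,-10],[0,0,0],[0,0,0]], "rotation": [[0,0,0],[0,0,0],[0,0,0],[0,0,0],[0,0,0],[0,0,0],[0,0,0]], "hand": [1,1,1,1,1,1,1]}}

```text
clock: 8.55
eef_pos: [468.0, 218.0, 74.7]
eef_rot: [3.141, 0.002, 3.06]
wrist_force: [-1.1, 0.5, 0.7]
finger_gap: 94.3
finger_force: 0.0
```

Request:
{"method": "move_arm", "body": {"dp": [[0,0,0],[0,0,0],[0,0,0],[0,0,0],[0,0,0],[0,0,0],[0,0,0],[0,0,0]], "rotation": [[0,0,0],[0,0,0],[0,0,0],[0,0,0],[0,0,0],[0,0,0],[0,0,0],[0,0,0]], "hand": [0.2,0.2,0.2,0.2,0.2,0.2,0.2,0.2], "newtons": 40}}

```text
clock: 9.55
eef_pos: [467.4, 217.8, 73.5]
eef_rot: [3.142, -0.0, 3.061]
wrist_force: [0.6, 0.2, -0.2]
finger_gap: 26.1
finger_force: 40.0
```

Run:
```python
from h import *
s=manip.read_state()
for k in('clock','eef_pos','eef_rot','wrist_force','moment','finger_gap','finger_force'):print(k,s[k])
```

```text
clock 9.55
eef_pos [467.4420116  217.76933898  73.48008534]
eef_rot [ 3.14156031e+00 -8.40408144e-06  3.06080333e+00]
wrist_force [ 0.60547057  0.23941463 -0.1574802 ]
moment [ 0.08106653 -0.0203225  -0.06086999]
finger_gap 26.11512019554256
finger_force 39.99960958957672
```

Request:
{"method": "move_arm", "body": {"dp": [[0,0,10],[0,0,25],[0,0,40],[0,0,40],[0,0,35],[0,0,0],[0,0,0]], "rotation": [[0,0,0],[0,0,0],[0,0,0],[0,0,0],[0,0,0],[0,0,0],[0,0,0]], "hand": [0.2,0.2,0.2,0.2,0.2,0.2,0.2]}}

```text
clock: 10.42
eef_pos: [467.0, 217.6, 222.5]
eef_rot: [-3.141, -0.001, 3.061]
wrist_force: [0.4, 0.0, -1.7]
finger_gap: 26.0
finger_force: 40.0
```

Run:
```python
from h import *
s=manip.read_state()
print(s['eef_pos'],s['eef_rot'],s['wrist_force'],s['moment'],s['finger_gap'],s['joints'])
x,y,z=s['eef_pos']; z-=65.5
c=cam('scene'); a=proj(c,[x,y,z]); u,v=a.astype(int); print(a,u-22,v-30)
c2=cam('wrist'); b=proj(c2,[x,y,z]); ub,vb=b.astype(int); print(b)
A=cv2.resize(c['image'][v-30:v+15,u-22:u+23,::-1],(400,400),interpolation=cv2.INTER_CUBIC)
B=cv2.resize(c2['image'][vb-60:vb+40,ub-50:ub+50,::-1],(400,400),interpolation=cv2.INTER_CUBIC)
cv2.imwrite('pics/blade.png',np.hstack([A,B]))
# predicted outlines
for th,n in((s['eef_rot'][2],'x along tool x'),(s['eef_rot'][2]+np.pi/2,'x along tool y')):
    d=np.array([np.cos(th),np.sin(th),0])*8
    print(n,[proj(c,np.array([x,y,z])+k*d) for k in(-1,1)])
```

```text
[466.97604566 217.5755984  222.50039384] [-3.14097763e+00 -1.26452040e-03  3.06076636e+00] [ 0.41756167  0.04363454 -1.71957007] [-0.07316419 -0.0304532  -0.0366706 ] 26.035971388853724 [ 3.64919059e-01  2.09556276e-01  1.59391927e+00 -1.00228064e-05
  1.33952322e+00 -1.12504905e+00]
[207.34153937 124.97017916] 185 94
[323.75502132 215.90182019]
x along tool x [array([209.5470755 , 123.54031377]), array([205.12005098, 126.41027479])]
x along tool y [array([205.37027852, 123.80789195]), array([209.32340866, 126.13871741])]
```

View pics/blade.png

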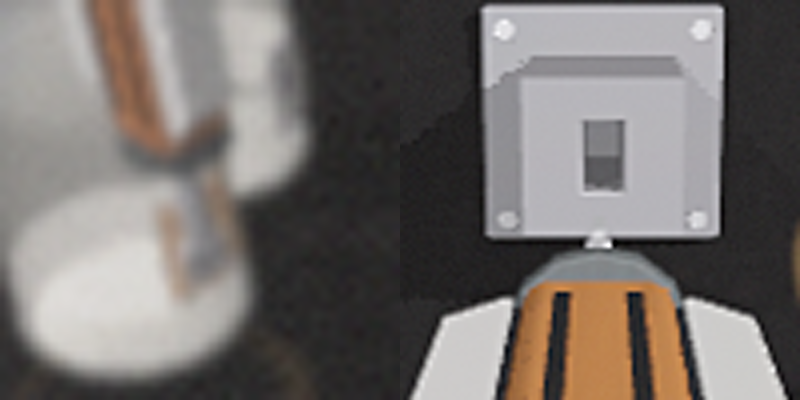

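The right half shows the empty pocket, (585–625, 120–190) in the crop, its long side along the image vertical. So the blade width lies along tool x, and the tool yaw over the slot should be about 2.937.

Request:
{"method": "move_arm", "body": {"dp": [[1.3,-30,0],[2,-45,0],[2,-45,0],[2,-45,0],[2,-45,0],[2,-36,0],[0,-16,-30],[0,0,-40],[0,0,-10],[0,0,0]], "rotation": [[0,0,-0.02],[0,0,-0.02],[0,0,-0.02],[0,0,-0.02],[0,0,-0.02],[0,0,-0.02],[0,0,-0.004],[0,0,0],[0,0,0],[0,0,0]], "hand": [0.2,0.2,0.2,0.2,0.2,0.2,0.2,0.2,0.2,0.2]}}

```text
clock: 11.78
eef_pos: [478.7, -44.0, 143.5]
eef_rot: [-3.142, -0.001, 2.937]
wrist_force: [-0.1, 0.2, -1.3]
finger_gap: 25.4
finger_force: 40.0
```

Request:
{"method": "move_arm", "body": {"dp": [[0,0,0],[0,0,0]], "rotation": [[0,0,0],[0,0,0]], "hand": [0.2,0.2]}}

```text
clock: 12.02
eef_pos: [479.2, -44.2, 144.5]
eef_rot: [3.142, 0.002, 2.937]
wrist_force: [0.5, -0.5, -1.7]
finger_gap: 26.2
finger_force: 40.0
```

```bash
cat > st.py <<'E'
from h import *
s=manip.read_state()
for i in range(1): print(s['clock'],s['eef_pos'].round(2),s['eef_rot'].round(4),'F',s['wrist_force'].round(2),'M',s['moment'].round(3),s['finger_gap'].round(2))
E
python3 st.py
```

```text
Traceback (most recent call last):
  File "st.py", line 3, in <module>
    for i in range(1): print(s['clock'],s['eef_pos'].round(2),s['eef_rot'].round(4),'F',s['wrist_force'].round(2),'M',s['moment'].round(3),s['finger_gap'].round(2))
                                                                                                                                           ^^^^^^^^^^^^^^^^^^^^^
AttributeError: 'float' object has no attribute 'round'
```

```bash
cat > st.py <<'E'
from h import *
import sys
L=[]
for i in range(int(sys.argv[1])):
    if i: camera('wrist')
    s=manip.read_state(); L.append(np.r_[s['eef_pos'],s['eef_rot'][2],s['wrist_force'],s['moment']])
L=np.array(L); print(s['clock'],s['finger_gap']); print(L.mean(0).round(3)); print(L.std(0).round(3))
E
python3 st.py 6
```

```text
12.275 25.86058815124794
[ 4.78973e+02 -4.41990e+01  1.44063e+02  2.93700e+00 -1.08000e-01
  3.50000e-02 -1.47100e+00 -1.10000e-02  2.60000e-02  1.60000e-02]
[0.134 0.019 0.269 0.    0.381 0.417 0.562 0.02  0.025 0.02 ]
```

Request:
{"method": "move_arm", "body": {"dp": [[-0.7,-0.1,-10],[0,0,-8],[0,0,-3],[0,0,0],[0,0,0]], "rotation": [[0,0,0],[0,0,0],[0,0,0],[0,0,0],[0,0,0]], "hand": [0.2,0.2,0.2,0.2,0.2]}}

```text
clock: 12.9
eef_pos: [478.2, -44.4, 122.7]
eef_rot: [3.142, 0.0, 2.937]
wrist_force: [-0.5, 1.1, -0.9]
finger_gap: 25.6
finger_force: 40.0
```

Request:
{"method": "move_arm", "body": {"dp": [[0,0,-1],[0,0,-1],[0,0,-1],[0,0,0]], "rotation": [[0,0,0],[0,0,0],[0,0,0],[0,0,0]], "hand": [0.2,0.2,0.2,0.2]}}

```text
clock: 13.4
eef_pos: [478.1, -44.4, 119.6]
eef_rot: [3.142, 0.0, 2.937]
wrist_force: [-0.7, -0.5, 0.1]
finger_gap: 25.5
finger_force: 40.0
```

```bash
python3 st.py 3
```

```text
13.5 25.967291887685715
[ 4.78073e+02 -4.43590e+01  1.19595e+02  2.93700e+00 -9.27000e-01
 -6.70000e-01  7.78000e-01  4.70000e-02  1.18000e-01 -1.10000e-02]
[0.005 0.011 0.005 0.    0.473 0.244 0.489 0.05  0.024 0.015]
```

Request:
{"method": "move_arm", "body": {"dp": [[0,0,-0.5],[0,0,-0.5],[0,0,0]], "rotation": [[0,0,0],[0,0,0],[0,0,0]], "hand": [0.2,0.2,0.2]}}

```text
clock: 13.88
eef_pos: [478.1, -44.4, 118.6]
eef_rot: [3.142, 0.0, 2.937]
wrist_force: [-0.3, -0.1, 2.9]
finger_gap: 26.2
finger_force: 40.0
```

```bash
python3 st.py 4
```

```text
14.025 26.085563889671228
[ 4.78096e+02 -4.43560e+01  1.18564e+02  2.93700e+00 -9.37000e-01
 -2.20000e-02  2.72000e+00  3.20000e-02  1.76000e-01 -1.80000e-02]
[0.01  0.01  0.01  0.    0.572 0.338 0.588 0.021 0.027 0.018]
```

Request:
{"method": "move_arm", "body": {"dp": [[0,0,0],[0,0,0],[0,0,0]], "rotation": [[0,0,-0.05],[0,0,-0.05],[0,0,0]], "hand": [0.2,0.2,0.2]}}

```text
clock: 14.4
eef_pos: [478.2, -44.3, 118.6]
eef_rot: [3.142, 0.0, 2.837]
wrist_force: [-0.1, 0.4, 3.5]
finger_gap: 25.9
finger_force: 40.0
```

```bash
python3 st.py 5
```

```text
14.6 25.8320266552539
[ 4.78167e+02 -4.43560e+01  1.18566e+02  2.83800e+00 -1.60000e-02
  4.39000e-01  3.20100e+00  7.20000e-02 -1.11000e-01 -0.00000e+00]
[0.012 0.005 0.014 0.    0.482 0.202 0.585 0.019 0.055 0.034]
```

Request:
{"method": "move_arm", "body": {"dp": [[0,0,0],[0,0,0],[0,0,0]], "rotation": [[0,0,-0.06],[0,0,-0.06],[0,0,0]], "hand": [0.2,0.2,0.2]}}

```text
clock: 14.98
eef_pos: [478.1, -44.3, 118.5]
eef_rot: [3.142, 0.0, 2.718]
wrist_force: [-0.3, 1.6, 3.7]
finger_gap: 26.3
finger_force: 40.0
```

```bash
python3 st.py 5
```

```text
15.175 25.714222302609045
[ 4.78067e+02 -4.43370e+01  1.18506e+02  2.71800e+00  3.34000e-01
  6.20000e-01  3.31600e+00  8.30000e-02 -8.80000e-02  2.50000e-02]
[0.004 0.018 0.012 0.    0.67  0.518 0.26  0.009 0.018 0.029]
```

Request:
{"method": "move_arm", "body": {"dp": [[0,0,0],[0,0,0],[0,0,0]], "rotation": [[0,0,-0.06],[0,0,-0.06],[0,0,0]], "hand": [0.2,0.2,0.2]}}

```text
clock: 15.55
eef_pos: [478.0, -44.3, 118.5]
eef_rot: [-3.142, 0.0, 2.598]
wrist_force: [0.4, 0.9, 3.4]
finger_gap: 25.9
finger_force: 40.0
```

```bash
python3 st.py 10
```

```text
16.0 25.630037757306674
[ 4.78029e+02 -4.43500e+01  1.18477e+02  2.59800e+00  2.33000e-01
  4.45000e-01  3.05100e+00  7.40000e-02 -8.90000e-02 -2.00000e-03]
[0.01  0.013 0.009 0.001 0.381 0.728 0.646 0.03  0.031 0.038]
```

Request:
{"method": "move_arm", "body": {"dp": [[0.4,0.6,0],[0.4,0.7,0],[0,0,0]], "rotation": [[0,0,0],[0,0,0],[0,0,0]], "hand": [0.2,0.2,0.2]}}

```text
clock: 16.38
eef_pos: [478.8, -43.1, 118.4]
eef_rot: [-3.141, -0.0, 2.597]
wrist_force: [-0.7, -1.7, 2.8]
finger_gap: 25.8
finger_force: 40.0
```

```bash
python3 st.py 6
```

```text
16.625 26.060518635245625
[ 4.78762e+02 -4.31060e+01  1.18434e+02  2.59700e+00 -1.09600e+00
 -1.87400e+00  3.05700e+00 -5.67000e-01  3.08000e-01 -1.20000e-02]
[0.01  0.013 0.019 0.    0.628 0.356 0.655 0.031 0.048 0.015]
```

Request:
{"method": "move_arm", "body": {"dp": [[0.5,0.85,0],[0,0,0],[0,0,0]], "rotation": [[0,0,0],[0,0,0],[0,0,0]], "hand": [0.2,0.2,0.2]}}

```text
clock: 17.0
eef_pos: [479.4, -42.1, 118.5]
eef_rot: [3.141, 0.0, 2.597]
wrist_force: [-1.0, -1.7, 2.8]
finger_gap: 25.7
finger_force: 40.0
```

```bash
python3 st.py 5
```

```text
17.2 25.49377430127564
[ 4.79378e+02 -4.21290e+01  1.18499e+02  2.59700e+00 -5.03000e-01
 -1.58800e+00  3.18600e+00 -2.86000e-01  1.72000e-01 -6.00000e-03]
[0.009 0.011 0.013 0.    0.367 0.277 0.459 0.023 0.019 0.026]
```

Request:
{"method": "move_arm", "body": {"dp": [[0,0,0],[0,0,0],[-0.3,0,0],[-0.1,-0.34,0],[-0.1,-0.34,0],[-0.1,-0.34,0],[-0.1,-0.34,0],[0,0,0]], "rotation": [[0,0,0.12],[0,0,0.12],[0,0,0.1],[0,0,0],[0,0,0],[0,0,0],[0,0,0],[0,0,0]], "hand": [0.2,0.2,0.2,0.2,0.2,0.2,0.2,0.2]}}

```text
clock: 18.2
eef_pos: [478.6, -43.5, 118.4]
eef_rot: [3.141, -0.0, 2.936]
wrist_force: [-0.1, 1.3, -2.1]
finger_gap: 25.8
finger_force: 40.0
```

```bash
python3 st.py 3
```

```text
18.3 26.053030103860745
[ 4.78569e+02 -4.35160e+01  1.18399e+02  2.93600e+00  2.38000e-01
  6.47000e-01 -1.78000e+00  1.94000e-01 -1.00000e-03 -1.30000e-02]
[0.01  0.016 0.011 0.    0.263 0.483 0.23  0.019 0.01  0.009]
```

Request:
{"method": "move_arm", "body": {"dp": [[-0.07,-0.34,0],[-0.07,-0.34,0],[0,0,0]], "rotation": [[0,0,0],[0,0,0],[0,0,0]], "hand": [0.2,0.2,0.2]}}

```text
clock: 18.68
eef_pos: [478.5, -43.8, 118.4]
eef_rot: [3.141, -0.0, 2.937]
wrist_force: [0.7, 4.8, -2.3]
finger_gap: 25.6
finger_force: 40.0
```

```bash
python3 st.py 3
```

```text
18.775 26.115209371970415
[ 4.78514e+02 -4.38370e+01  1.18445e+02  2.93700e+00  5.54000e-01
  4.86100e+00 -2.14800e+00  1.36100e+00 -1.96000e-01  1.00000e-02]
[0.01  0.011 0.012 0.    0.143 0.32  0.145 0.026 0.002 0.017]
```

Request:
{"method": "move_arm", "body": {"dp": [[-0.07,-0.34,0],[-0.07,-0.34,0],[0,0,0]], "rotation": [[0,0,0],[0,0,0],[0,0,0]], "hand": [0.2,0.2,0.2]}}

```text
clock: 19.15
eef_pos: [478.5, -44.1, 118.5]
eef_rot: [3.14, -0.0, 2.937]
wrist_force: [0.5, 8.8, -3.7]
finger_gap: 26.0
finger_force: 40.0
```

```bash
python3 st.py 3
```

```text
19.25 25.74842146922962
[ 4.78455e+02 -4.40800e+01  1.18456e+02  2.93700e+00  1.01700e+00
  8.33500e+00 -2.52800e+00  2.20000e+00 -3.81000e-01  3.00000e-03]
[0.011 0.006 0.012 0.    0.712 0.446 0.813 0.017 0.021 0.008]
```

Fz dropped back to the free value while the lateral force rose, so the blade is in the slot. I'll relieve the side load and go down onto the slot floor.

Request:
{"method": "move_arm", "body": {"dp": [[0.1,0.5,0],[0.1,0.5,0],[0,0,-1],[0,0,-1],[0,0,0]], "rotation": [[0,0,0],[0,0,0],[0,0,0],[0,0,0],[0,0,0]], "hand": [0.2,0.2,0.2,0.2,0.2]}}

```text
clock: 19.88
eef_pos: [478.8, -43.8, 116.6]
eef_rot: [3.141, 0.001, 2.937]
wrist_force: [1.6, 6.0, 0.1]
finger_gap: 25.6
finger_force: 40.0
```

```bash
python3 st.py 3
```

```text
19.975 25.939077717754227
[ 4.78811e+02 -4.37730e+01  1.16599e+02  2.93700e+00  1.78500e+00
  5.44400e+00 -4.10000e-02  1.41300e+00 -4.09000e-01 -1.30000e-02]
[0.002 0.01  0.012 0.    0.322 0.361 0.089 0.031 0.021 0.024]
```

Request:
{"method": "move_arm", "body": {"dp": [[0,0,-1],[0,0,-1],[0,0,0]], "rotation": [[0,0,0],[0,0,0],[0,0,0]], "hand": [0.2,0.2,0.2]}}

```text
clock: 20.35
eef_pos: [478.9, -43.8, 114.8]
eef_rot: [3.141, 0.001, 2.937]
wrist_force: [0.2, 6.1, 2.7]
finger_gap: 25.9
finger_force: 40.0
```

```bash
python3 st.py 3
```

```text
20.45 25.550200865011256
[ 4.78882e+02 -4.37790e+01  1.14790e+02  2.93700e+00  6.00000e-01
  5.05200e+00  2.26200e+00  1.43500e+00 -2.22000e-01  1.10000e-02]
[0.013 0.004 0.015 0.    0.316 0.805 0.492 0.032 0.002 0.02 ]
```

Request:
{"method": "move_arm", "body": {"dp": [[0.1,0.5,0],[0.1,0.5,0],[0,0,0]], "rotation": [[0,0,0],[0,0,0],[0,0,0]], "hand": [0.2,0.2,0.2]}}

```text
clock: 20.82
eef_pos: [478.9, -43.4, 114.6]
eef_rot: [-3.141, 0.001, 2.937]
wrist_force: [0.4, -2.3, 3.0]
finger_gap: 25.9
finger_force: 40.0
```

```bash
python3 st.py 4
```

```text
20.975 25.814994266919555
[ 4.78880e+02 -4.33270e+01  1.14602e+02  2.93700e+00  4.86000e-01
 -2.33500e+00  2.74900e+00 -5.77000e-01 -1.84000e-01  4.00000e-03]
[0.026 0.051 0.03  0.    0.261 0.496 0.271 0.055 0.033 0.017]
```

Request:
{"method": "move_arm", "body": {"dp": [[0,-0.3,-1],[0,0,-1],[0,0,-1],[0,0,0]], "rotation": [[0,0,0],[0,0,0],[0,0,0],[0,0,0]], "hand": [0.2,0.2,0.2,0.2]}}

```text
clock: 21.48
eef_pos: [478.9, -43.3, 111.6]
eef_rot: [-3.141, 0.0, 2.937]
wrist_force: [0.8, -2.8, 5.8]
finger_gap: 25.6
finger_force: 40.0
```

```bash
python3 st.py 4
```

```text
21.625 25.81031452139723
[ 4.78887e+02 -4.32950e+01  1.11653e+02  2.93700e+00  3.05000e-01
 -2.05800e+00  5.65700e+00 -4.98000e-01 -7.00000e-03 -1.20000e-02]
[0.011 0.014 0.008 0.    0.803 0.471 0.573 0.016 0.008 0.021]
```

Request:
{"method": "move_arm", "body": {"dp": [[0,-0.3,-1],[0,0,-0.8],[0,0,0],[0,0,0],[0,0,0],[0,0,0]], "rotation": [[0,0,0],[0,0,0],[0,0,-0.1],[0,0,-0.1],[0,0,-0.1],[0,0,0]], "hand": [0.2,0.2,0.2,0.2,0.2,0.2]}}

```text
clock: 22.38
eef_pos: [479.1, -43.1, 110.0]
eef_rot: [3.141, 0.0, 2.635]
wrist_force: [1.0, 2.6, 7.4]
finger_gap: 25.5
finger_force: 40.0
```

```bash
python3 st.py 4
```

```text
22.525 25.609713633064892
[ 4.79052e+02 -4.31180e+01  1.10049e+02  2.63600e+00  7.46000e-01
  1.89100e+00  7.50100e+00  4.30000e-01 -1.23000e-01  2.20000e-02]
[0.01  0.012 0.01  0.001 0.249 0.503 0.401 0.027 0.025 0.029]
```

Request:
{"method": "move_arm", "body": {"dp": [[0,-0.05,0],[0,-0.05,0],[0,-0.1,0],[0,-0.1,0],[0,-0.1,0],[0,0,0]], "rotation": [[0,0,-0.1],[0,0,-0.1],[0,0,-0.1],[0,0,-0.1],[0,0,-0.1],[0,0,0]], "hand": [0.2,0.2,0.2,0.2,0.2,0.2]}}

```text
clock: 23.28
eef_pos: [479.1, -43.3, 110.1]
eef_rot: [3.14, -0.001, 2.135]
wrist_force: [1.4, 3.6, 7.2]
finger_gap: 25.8
finger_force: 40.0
```

```bash
python3 st.py 4
```

```text
23.425 25.813980533480425
[ 4.79090e+02 -4.32630e+01  1.10057e+02  2.13600e+00  9.34000e-01
  3.92900e+00  7.63700e+00  9.53000e-01 -1.97000e-01  4.10000e-02]
[0.014 0.003 0.005 0.001 0.339 0.222 0.547 0.024 0.011 0.014]
```

Request:
{"method": "move_arm", "body": {"dp": [[0,0.3,0],[0,0.1,0],[0,0,0],[0,0,0],[0,0,0],[0,0,0]], "rotation": [[0,0,-0.1],[0,0,-0.1],[0,0,-0.1],[0,0,-0.1],[0,0,0],[0,0,0]], "hand": [0.2,0.2,0.2,0.2,0.2,0.2]}}

```text
clock: 24.18
eef_pos: [479.2, -43.1, 110.1]
eef_rot: [3.14, -0.0, 1.737]
wrist_force: [0.9, 0.4, 7.8]
finger_gap: 25.7
finger_force: 40.0
```

```bash
python3 st.py 4
```

```text
24.325 25.537840014467125
[ 4.79184e+02 -4.31450e+01  1.10113e+02  1.73700e+00  1.06600e+00
  1.59200e+00  7.73500e+00  3.79000e-01 -2.30000e-01  2.50000e-02]
[0.006 0.01  0.004 0.    0.298 0.715 0.317 0.015 0.022 0.019]
```

Request:
{"method": "move_arm", "body": {"dp": [[0,0.1,0],[0,0,0],[0,0,0],[0,0,0],[0,0,0],[0,0,0]], "rotation": [[0,0,-0.1],[0,0,-0.1],[0,0,-0.1],[0,0,-0.1],[0,0,-0.04],[0,0,0]], "hand": [0.2,0.2,0.2,0.2,0.2,0.2]}}

```text
clock: 25.08
eef_pos: [479.2, -43.1, 110.1]
eef_rot: [3.14, -0.001, 1.296]
wrist_force: [0.9, 1.1, 7.8]
finger_gap: 25.7
finger_force: 40.0
```

```bash
python3 st.py 5
```

```text
25.275 25.778496019514026
[ 4.79200e+02 -4.31520e+01  1.10123e+02  1.29700e+00  7.87000e-01
  6.58000e-01  8.04300e+00  1.40000e-01 -1.99000e-01  5.00000e-03]
[0.008 0.008 0.006 0.    0.235 0.221 0.321 0.03  0.026 0.017]
```

Request:
{"method": "move_arm", "body": {"dp": [[0,0,2],[0,0,2],[0,0,2],[0,0,3],[0,0,10],[0,0,20],[-30,0,20],[-40,0,20],[0,0,0],[0,0,0]], "rotation": [[0,0,0.04],[0,0,0],[0,0,0],[0,0,0],[0,0,0],[0,0,0],[0,0,0],[0,0,0],[0,0,0],[0,0,0]], "hand": [0.2,0.2,0.2,0.2,0.2,0.2,0.2,0.2,0.2,0.2]}}

```text
clock: 26.52
eef_pos: [408.8, -43.4, 188.8]
eef_rot: [-3.141, 0.0, 1.337]
wrist_force: [0.0, -0.2, -2.0]
finger_gap: 25.8
finger_force: 40.0
```

Run:
```python
from h import *
s=manip.read_state();print(s['eef_pos'],s['eef_rot'],s['clock'],s['wrist_force'])
c=cam('wrist'); np.save('w5.npy',c,allow_pickle=True)
u,v=proj(c,[469,-85,60]).astype(int); print(u,v,proj(c,[478.3,-44.3,60]),proj(c,[461,-126.4,60]))
g=c['image'][max(0,v-75):v+75,max(0,u-100):u+100,::-1]
cv2.imwrite('pics/w5.png',cv2.resize(g,None,fx=3.9,fy=3.9,interpolation=cv2.INTER_CUBIC))
```

```text
[408.82997354 -43.42064347 188.81603886] [-3.14149128e+00  1.30057803e-06  1.33662281e+00] 26.525 [ 0.01336965 -0.20008791 -1.99961503]
382 219 [384.23808308 183.41858475] [382.04256303 253.72564117]
```

View pics/w5.png

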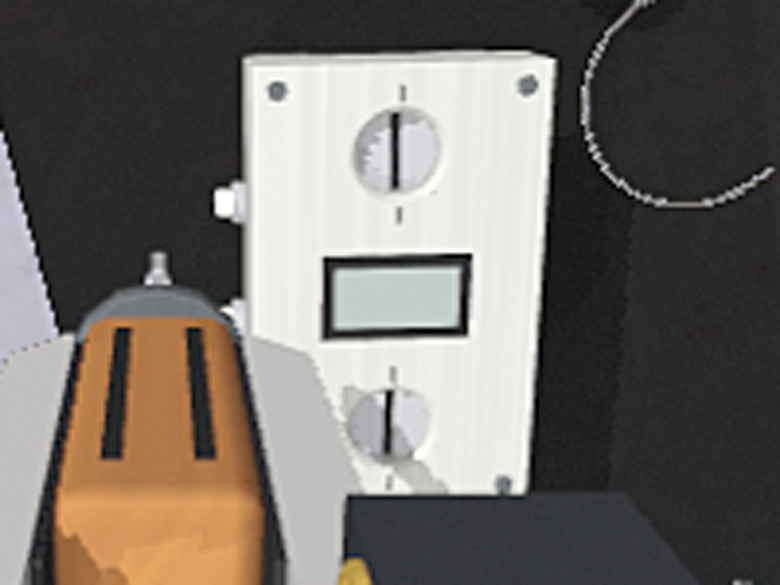

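Crop: the driven fastener (top) now has its slot vertical at x≈394 (y 112–187), along the ticks at (402,93) and (399,215), like the locked one at x≈388. I'll check the angle and whether the head sprang up, using parallax.

```bash
cat > slot.py <<'E'
from h import *
def slot(c,P,z,th=110):
    g=cv2.cvtColor(np.ascontiguousarray(c['image']),cv2.COLOR_RGB2GRAY)
    u,v=proj(c,P).astype(int);k=6
    big=cv2.resize(g[v-16:v+17,u-16:u+17],None,fx=k,fy=k,interpolation=cv2.INTER_CUBIC)
    m=(big<th).astype(np.uint8); R=int(9.5*np.linalg.norm(proj(c,np.add(P,[0,1,0]))-proj(c,P))*k); m=m*cv2.circle(np.zeros_like(m),(99,99),R,1,-1)
    n,l,st,ce=cv2.connectedComponentsWithStats(m); i=1+np.argmax(st[1:,4]); ys,xs=np.nonzero(l==i)
    vx,vy,x0,y0=cv2.fitLine(np.stack([xs,ys],1).astype(np.float32),cv2.DIST_L2,0,.01,.01).ravel()
    A,B=[onz(c,(x0+s*30*vx+.5)/k-.5+u-16,(y0+s*30*vy+.5)/k-.5+v-16,z) for s in(-1,1)]; d=B-A
    n=np.array([d[1],-d[0]])/np.hypot(d[0],d[1]); n*=np.sign(n[0])
    o=-c['R'].T@c['t']
    off=(P-(A+B)[:2]/2 if len(P)==2 else (np.array(P)[:2]-(A+B)[:2]/2))@n; lat=(np.array(P)[:2]-o[:2])@n
    return 'ang',(np.arctan2(d[1],d[0])%np.pi).round(3),'off',off.round(2),'lat',lat.round(1),'depth',(off*(o[2]-60)/(lat-off)).round(1)
E
python3 - <<'E'
from slot import *
c=np.load('w5.npy',allow_pickle=True).item()
print('driven',slot(c,[478.35,-44.3,60],60)); print('locked',slot(c,[460.94,-126.4,60],60))
for f in('w2.npy','w3.npy'):
    c=np.load(f,allow_pickle=True).item(); print('w2/3 before',slot(c,[478.35,-44.3,60],60))
E
```

```text
driven ('ang', np.float64(1.393), 'off', np.float64(1.59), 'lat', np.float64(65.4), 'depth', np.float64(7.7))
locked ('ang', np.float64(1.373), 'off', np.float64(1.23), 'lat', np.float64(65.6), 'depth', np.float64(5.9))
w2/3 before ('ang', np.float64(2.925), 'off', np.float64(0.32), 'lat', np.float64(10.1), 'depth', np.float64(8.1))
w2/3 before ('ang', np.float64(2.928), 'off', np.float64(-0.34), 'lat', np.float64(-14.3), 'depth', np.float64(6.2))
```

Slot angle matches (q≈1.55) and the head is back at its original depth, so it is locked. Before returning the driver I'll check for tilt in the grip by comparing the tip's pixel position now with the one after the lift.

Run:
```python
from h import *
b=cv2.imread('pics/blade.png')[:,400:]; b=cv2.resize(b,(100,100),interpolation=cv2.INTER_AREA)
b=cv2.cvtColor(b,cv2.COLOR_BGR2GRAY); c=np.load('w5.npy',allow_pickle=True).item()
g=cv2.cvtColor(np.ascontiguousarray(c['image']),cv2.COLOR_RGB2GRAY)
print('lift  origin 273,155 rows 205..225 cols 316..331'); print(b[50:72:1,43:58])
print('now'); print(g[205:227,316:331])
# collar/handle edges: row where handle left/right dark stripes
hb=b[:,:]; 
for nm,G in(('lift',b[80:95,20:80]),('now',g[235:250,293:353])):
    print(nm,G[5]); print(nm,G[12])
s=manip.read_state(); X=s['eef_pos']; 
for dz in(65.5,): print(proj(c,X-[0,0,dz]), proj(c,X-[0,0,dz]+8*np.array([np.cos(1.337),np.sin(1.337),0])))
```

```text
lift  origin 273,155 rows 205..225 cols 316..331
[[182 181 180 179 179 180 180 180 180 180 181 180 181 181 181]
 [181 181 181 181 181 181 181 181 181 181 180 181 181 182 181]
 [181 182 181 182 181 180 182 181 181 181 181 182 182 181 181]
 [180 182 180 181 181 181 181 181 181 181 181 181 181 181 180]
 [181 181 182 181 180 180 178 178 179 181 181 180 181 181 182]
 [182 180 181 181 181 179 178 178 181 181 182 180 181 182 180]
 [182 182 182 181 181 178 179 181 182 181 182 182 182 181 181]
 [189 187 187 185 184 190 198 198 191 184 186 187 186 187 187]
 [184 182 180 177 187 211 224 217 194 177 179 183 185 185 184]
 [ 84  81  75  96 152 194 202 195 172 135  88  91  95  94  95]
 [ 20  15  15  98 175 192 187 192 205 173  23  10  18  16  17]
 [ 29  27  29 128 191 182 175 190 226 209  42  26  30  24  25]
 [ 59  63  68  84  96  98 104 102 101  98  83  80  66  60  53]
 [ 99 105 109 109 113 120 126 123 114 112 117 116 114 111 105]
 [121 130 135 139 144 145 142 142 142 141 140 136 132 127 124]
 [144 143 140 139 137 136 135 135 135 136 140 144 146 146 143]
 [136 134 133 133 134 135 133 133 133 133 1
[... 2080 characters left out ...]
141 142 142 142 143 142 143 142 144 144 143 144
 148 126  36  39  43  40  64 119 147 145 142 144 147 151 146 104  39  49
 130 196 209 205 204 203]
now [192 192 191 193 198 188 100  15  36 103 148 141 140 137 136 141 131  51
  38  40  31  76 125 135 131 132 130 132 133 131 133 133 132 131 130 132
 124  75  32  42  34  41  95 134 129 124 114 104  95  77  50  34  73 159
 199 192 191 190 191 191]
now [192 191 194 195 165  36  37  52 112 147 142 139 135 136 140 128  51  35
  40  39  32  93 139 133 131 133 131 132 131 132 132 132 131 131 132 131
 135 120  26  40  39  37  58 108 135 130 125 114 107  98  83  62  38  48
 145 198 193 191 190 190]
[322.8802542  212.98296891] [322.88974749 204.36182986]
```

The flare and tip rows match the lift image (flare at row 213 in both), so nothing slipped. Returning to the grasp pose above the stand.

Request:
{"method": "move_arm", "body": {"dp": [[5,20,20],[6,30,14],[6,30,0],[6,30,0],[6,30,0],[6,30,0],[6,30,0],[6,30,0],[6,21,0],[5.6,10.2,0]], "rotation": [[0,0,0.1724],[0,0,0.1724],[0,0,0.1724],[0,0,0.1724],[0,0,0.1724],[0,0,0.1724],[0,0,0.1724],[0,0,0.1724],[0,0,0.1724],[0,0,0.1724]], "hand": [0.2,0.2,0.2,0.2,0.2,0.2,0.2,0.2,0.2,0.2]}}

```text
clock: 27.82
eef_pos: [467.6, 219.0, 221.4]
eef_rot: [-3.141, -0.002, 3.068]
wrist_force: [-0.4, -0.2, -0.6]
finger_gap: 25.7
finger_force: 40.0
```

Request:
{"method": "move_arm", "body": {"dp": [[0,0,-20],[0,0,-20],[0,0,0],[0,0,0],[0,0,0],[0,0,0]], "rotation": [[0,0,0],[0,0,0],[0,0,0],[0,0,0],[0,0,0],[0,0,0]], "hand": [0.2,0.2,0.2,0.2,0.2,0.2]}}

```text
clock: 28.58
eef_pos: [467.5, 217.9, 183.2]
eef_rot: [3.141, 0.001, 3.061]
wrist_force: [-0.2, 0.2, -1.6]
finger_gap: 25.9
finger_force: 40.0
```

```bash
python3 st.py 3
```

```text
28.675 26.08630001756457
[ 4.67479e+02  2.17824e+02  1.83079e+02  3.06100e+00 -2.41000e-01
  1.59000e-01 -1.27100e+00  4.60000e-02  3.20000e-02 -2.30000e-02]
[0.032 0.025 0.07  0.    0.246 0.081 0.616 0.017 0.035 0.023]
```

Request:
{"method": "move_arm", "body": {"dp": [[0,0,-25],[0,0,-20],[0,0,-8],[0,0,-6],[0,0,-6],[0,0,-6],[0,0,-6],[0,0,0]], "rotation": [[0,0,0],[0,0,0],[0,0,0],[0,0,0],[0,0,0],[0,0,0],[0,0,0],[0,0,0]], "hand": [0.2,0.2,0.2,0.2,0.2,0.2,0.2,0.2]}}

```text
clock: 29.68
eef_pos: [467.2, 217.7, 105.3]
eef_rot: [-3.141, -0.001, 3.061]
wrist_force: [1.0, -0.2, -1.0]
finger_gap: 25.7
finger_force: 40.0
```

```bash
python3 st.py 3
```

```text
29.775 25.839040898306962
[ 4.67296e+02  2.17761e+02  1.05540e+02  3.06100e+00  4.92000e-01
  5.00000e-02 -1.18300e+00  1.40000e-02 -8.00000e-03 -5.00000e-03]
[0.101 0.04  0.219 0.    0.404 0.262 0.247 0.02  0.013 0.029]
```

Tip is 18 mm into the pocket with no contact force. Continuing to the collar.

Request:
{"method": "move_arm", "body": {"dp": [[0,0,-10],[0,0,-10],[0,0,-6],[0,0,-3],[0,0,-1.5],[0,0,0],[0,0,0]], "rotation": [[0,0,0],[0,0,0],[0,0,0],[0,0,0],[0,0,0],[0,0,0],[0,0,0]], "hand": [0.2,0.2,0.2,0.2,0.2,0.2,0.2]}}

```text
clock: 30.65
eef_pos: [467.5, 217.8, 75.4]
eef_rot: [3.141, 0.0, 3.061]
wrist_force: [0.1, -0.8, -2.7]
finger_gap: 25.7
finger_force: 40.0
```

```bash
python3 st.py 4
```

```text
30.8 25.58360438446993
[ 4.67429e+02  2.17813e+02  7.53480e+01  3.06100e+00  3.88000e-01
 -4.19000e-01 -1.62900e+00  4.20000e-02 -1.90000e-02  1.20000e-02]
[0.024 0.008 0.026 0.    0.187 0.39  0.768 0.013 0.02  0.026]
```

Request:
{"method": "move_arm", "body": {"dp": [[0,0,-1],[0,0,-0.8],[0,0,0]], "rotation": [[0,0,0],[0,0,0],[0,0,0]], "hand": [0.2,0.2,0.2]}}

```text
clock: 31.18
eef_pos: [467.4, 217.8, 73.4]
eef_rot: [3.142, 0.0, 3.061]
wrist_force: [-1.1, -0.5, -0.1]
finger_gap: 25.6
finger_force: 40.0
```

```bash
python3 st.py 4
```

```text
31.325 25.387994295854696
[ 4.67389e+02  2.17791e+02  7.34600e+01  3.06100e+00 -6.77000e-01
  1.63000e-01  3.83000e-01 -9.30000e-02  1.20000e-01  6.00000e-03]
[0.009 0.013 0.009 0.    0.356 0.656 0.339 0.037 0.016 0.03 ]
```

Request:
{"method": "move_arm", "body": {"dp": [[0,0,0],[0,0,0],[0,0,0],[0,0,0],[0,0,0],[0,0,0],[0,0,30],[0,0,45],[0,0,45],[0,0,40]], "rotation": [[0,0,0],[0,0,0],[0,0,0],[0,0,0],[0,0,0],[0,0,0],[0,0,0],[0,0,0],[0,0,0],[0,0,0]], "hand": [0.4,0.6,0.9,0.9,0.9,0.9,0.9,0.9,0.9,0.9]}}

```text
clock: 32.58
eef_pos: [467.3, 217.8, 235.2]
eef_rot: [3.141, 0.001, 3.061]
wrist_force: [0.4, 0.5, 0.0]
finger_gap: 84.6
finger_force: 0.0
```

Request:
{"method": "move_arm", "body": {"dp": [[0,0,5],[0,0,0],[0,0,0],[0,0,0],[0,0,0]], "rotation": [[0,0,0],[0,0,0],[0,0,0],[0,0,0],[0,0,0]], "hand": [0.9,0.9,0.9,0.9,0.9]}}

```text
clock: 33.2
eef_pos: [467.3, 217.7, 237.9]
eef_rot: [-3.141, -0.001, 3.061]
wrist_force: [-0.2, 0.3, 0.0]
finger_gap: 84.5
finger_force: 0.0
```

Run:
```python
from h import *
s=manip.read_state();print(s['eef_pos'],s['clock'],s['finger_gap'])
c=cam('wrist')
u,v=proj(c,[467,218,134]).astype(int)
cv2.imwrite('pics/fin.png',np.hstack([cv2.resize(c['image'][v-60:v+40,u-50:u+50,::-1],(400,400)),cv2.resize(c['image'][120:220,20:120,::-1],(400,400))]))
hsv=cv2.cvtColor(np.ascontiguousarray(c['image']),cv2.COLOR_RGB2HSV)
big=cv2.resize(hsv[150:240,280:370],None,fx=6,fy=6,interpolation=cv2.INTER_CUBIC)
m=(big[...,0]>8)&(big[...,0]<22)&(big[...,1]>100)&(big[...,2]>207)
n,l,st,ce=cv2.connectedComponentsWithStats(m.astype(np.uint8)); i=1+np.argmax(st[1:,4])
print(onz(c,*((ce[i]+.5)/6-.5+[280,150]),134))
```

```text
[467.25224675 217.73243716 237.92817954] 33.2 84.50817288486226
[466.90904488 217.11123956 134.        ]
```

View pics/fin.png

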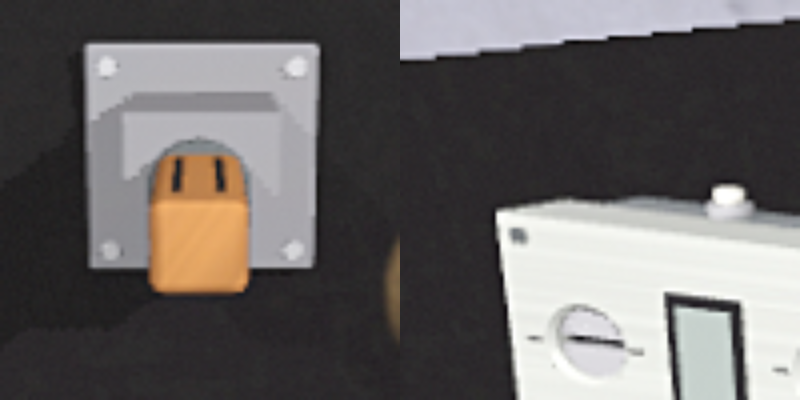

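The left half shows the driver upright in its stand, handle top at (200,245), collar on the block, as before it was taken. The fingers are clear, so I'm handing in.

```bash
python3 -c "
from cell import manip
print(manip.sign_off())"
```

```text
the job is handed in; nothing more can be done
None
```

The open fastener is turned to about 1.55 rad with its slot along the cover. By the camera it sprang back up, locked. The driver is back upright in its stand, no bystander was touched, and the job was handed in at about 33 s.

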